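# Latch the tool case shut

## Robot

A 6-joint arm with a two-finger parallel gripper is mounted at the origin on the work surface. World frame = base frame: x ahead of the robot, y to its left, z up, the work surface at z = 0. Lengths are in m, angles in rad, forces in N, time in s.
With the tool pointing down it reaches from about 0.225 to 0.875 m from the base axis. Payload 3.4 kg.
Tool frame: the origin (TCP) lies between the finger pads; the fingertips stand 22 mm ahead of it and the grasp point (between the pads) lies 3 mm ahead of it (manip.finger_overhang is the distance from the TCP to the fingertips, in m); z points along the fingers, y is the line along which they close (so a half turn about z gives the same grasp; the last joint's range is limited). The gripper opens to 85 mm and grips with 20 to 120 N. Pads are 22 mm wide; open, the fingers measure 114 mm over their backs; the gripper's body (76 mm by 85 mm) begins 54 mm behind the grasp point. The pads swing forward as they close: fully open they stand 13 mm farther back than shut.
Start: joints at [1.215, 0.276, 1.505, -0, 1.361, -0.121], TCP at [0.134, 0.559, 0.253] pointing down, gripper open.
Joint ranges: [-2.89, 2.89], [-0.75, 2.08], [0.22, 2.7], [-1.18, 4.32], [0.11, 2.71], [-2.7, 2.7]. Speed limits (rad/s): [2.57, 2.57, 3.14, 3.14, 3.14, 3.14].

## Interface

Orientations are given as a unit quaternion [w, x, y, z].
In Python, from rig import get_state, eyes, order, manip gives the robot as it stands.
- The arm moves only by the tool drive_tool, never from a script. Its argument "rows" is a list of rows, each a list of 4 numbers: the shift along the tool's x, y, z in units of 25 mm (1.0 is 25 mm), then the turn about the tool's z in units of 6 degrees (1.0 is 6 degrees). A call has exactly 8 rows; each row is the pose to reach, as a shift and turn from the pose commanded when the call began, along the tool's axes at that moment; what a row does not reach only later rows make up. A row lasts 1/12 s, in which the tool goes at most 41.7 mm and 7.16 degrees, less where a joint would pass 70% of its speed; a pose out of reach is approached as far as the arm can. A call with a gripper value outside its range is refused whole. "grip" is the finger opening in mm, from 0 to 85.4, set as the call begins (left out, the last holds). The fingers move at their own pace and stop on an object; "newtons" is the grip in N (left out, the last holds). Time passes only in rows, so rows that repeat a pose let the fingers close, or fill a call up. It gives the time, the measured TCP pose, the force, the opening and the grip force at its end, in the units of the state.
- get_state(): the state, without advancing time (a new reading comes with each control period).
- eyes.get_image(name): name is "side" or "top" or "wrist"; returns (picture, depth): 400x640x3 uint8, red, green, blue; 400x640 float32, m along the optical axis (not along the pixel's ray), 0 where there is no reading.
- eyes.camera_info(name): a dict with "fx", "fy", "cx", "cy" (pixels), "R" (3x3) and "t" (3): a world point X has camera coordinates R X + t. Camera axes: x right, y down, z forward; pixel columns grow to the right and rows downward; lengths in m; the calibration is good to about 2 mm. A picture is of the moment at which its call begins: read the wrist's pose just before it. camera_info takes no time and is no camera call; for the wrist camera it gives the pose at the moment of the call.
- order.sign_off(): hands the job in; it is judged then, once.
The state is a dict: "clock": time; "qpos": joint angles; "qd": joint speeds; "effort": joint torques, N m; "position": TCP position; "ee_rot": TCP orientation; "contact_force": force on the tool from outside, world axes, zero at the start; "moment": the same for the moment, N m; "width": finger opening in m; "gripper_force": force on a finger pad.
Only numpy, scipy, OpenCV 4.12 (cv2) and the standard library are available. Lean on these libraries where they do the work, as an engineer would, in place of code of your own. Each camera call takes 0.05 s, during which the arm holds its last target. There are 200 camera calls.

## Task

The lid of the upright plywood tool case stands ajar on its springy seal. Swing the latch's wire loop down over the keeper on the lid and draw its bar snugly in under the keeper's lip, then press the latch lever over and down until it lies flat, fully home, and set the seal with a steady push of about 20 N on the lever against its stop, held for half a second, so that the lid is pulled tight and stays so with your hand off it. Go by feel: never push on the lever or on the keeper with more than about 30 N, and leave the other things on and around the case where they are.

Things in the scene. Friction and masses are not known exactly. Their poses are not given: they have to be found in the camera images.
- case: fixed body of an upright plywood tool case, 100 mm deep (x 0 to 100), 260 mm wide (y), top at z = 140 mm. Origin: on the bench, middle of the parting plane between body and lid. x points level away from the lid, y along the parting line, z up. It carries the lid on its -x side (towards the robot) and a steel draw latch in the middle of its top
- lid (a joint): lid leaf, 50 mm thick, 260 mm wide, as high as the case, hinged along its foot at the parting plane, 12 mm above the bench. 0 = closed; grows as its top leans to the case's -x. A stiff seal spring holds it ajar at about 0.063 rad (8 mm at the top); the latch, home, holds it at about 0.012 rad, against about 55 N at the keeper
- lever (a joint): the latch lever, hinged about the case's y axis at point latch_pivot. 0 = fully open (handle 15 degrees short of upright, leaning to the lid); grows as the handle swings over away from the lid; 1.833 = home at a hard stop, handle level, pointing to the case's +x. Friction (0.07 N m) holds it where it is left, even just short of home
- latch_pivot (a point): hinge axis of the lever, fixed to the case 26 mm from the parting plane and 10 mm above the case's top; axes as the case's
- handle: flat steel handle of the lever, 28 mm wide (y), 4 mm thick, from 12 to 74 mm from the pivot, pushed on its lid-side (later upper) face. Origin: the pivot. With the bar hooked it resists most half way (0.45 to 0.5 N m: 9 to 10 N at 50 mm from the pivot), less and less up to dead centre, 0.06 rad before home, then meets the stop
- handle_tip (a point): free end of the handle, 74 mm from the pivot, in the middle of its thickness and width
- bail: the latch's wire loop, hinged on the lever about y at a pin 20 mm from the pivot (2 degrees farther round than the handle). Two 4 mm arms 36 mm apart reach 60 mm from the pin towards the lid to the hook bar. Friction keeps it at the angle it is left; an unhooked loop turns with the lever, and pulling the loop turns the lever (about 4 N). Origin: the pin
- hook_bar (a point): middle of the hook bar, a 5 mm round bar along y, 36 mm long, at the end of the wire loop
- finger_grip (a point): middle of the finger grip, a 10 mm round bar along y, 40 mm long, on two posts 22 mm above the hook bar (at right angles to the loop's arms). Pinch it from above, fingers closing along the case's x, pads between the posts (32 mm apart inside), tips about 7 mm below its centre so as to clear the keeper
- keeper_seat (a point): centre of the hook bar when seated on the lid's steel keeper (axes as the case's, tipped with the lid). The keeper's upright web, 24 mm wide, faces the bar 2.5 mm to +x; its lip reaches over the bar: underside 3.5 mm above this point, top 7 mm above, nose 5 mm to -x. The bar must come down at least 8 mm to -x of this point, then be drawn to +x against the web
- foot_plate: steel plate under the keeper on the lid's top, 26 x 46 mm, its top 4 mm below keeper_seat (the bar's underside clears it by 1.5 mm when seated). Origin under its centre
- tape: red roll of tape, ring 60 mm across, 19 mm high, lying on top of the case beside the latch. Origin: centre of its underside; leave it alone
- mug: green mug, 80 mm across, 100 mm high, on the bench left of the case. Origin: centre of its underside; leave it alone
- bottle: clear drink bottle with a red cap, 62 mm across, 190 mm high, right of the case. Origin: centre of its underside; leave it alone
- glue: small white glue bottle, 48 mm across, 120 mm high, behind the case. Origin: centre of its underside; leave it alone
- lath: pale wooden lath 240 x 32 x 18 mm lying in front of the case. Origin: centre of its underside; leave it alone
- screwdriver: screwdriver with a red handle lying in front of the lid. Origin: centre of its underside; leave it alone
- plane_block: dark wooden block 120 x 70 x 45 mm behind the case. Origin: centre of its underside; leave it alone

How it is judged:
By the outcome, as a careful person would: the job done as asked, in the order asked, and still so for the second after the job is handed in, with the robot touching nothing.
It also fails if it takes over 58 s, if anything falls off the work surface, if the arm or the gripper's body presses on something with over 40 N, if the wrist force passes 120 N, or if a joint passes its speed limit or range.

## Working session

There is one attempt and no reset: what is moved stays moved. The work goes in short steps, Python scripts to look and compute and a tool call to move; the robot and the scene stay as the last step left them, time stands still between calls to the robot, and variables do not carry over. Pictures are saved under pics/ and viewed, at most 10 in all, crops included, and the job is handed in when it is done.

Besides the shell and the picture viewer there is one more tool, called after "Call:" as name([rows], argument=value, ...), one row to a line, values as JSON. drive_tool: Moves the arm, as the interface text tells. Its arguments: {"type":"object","properties":{"rows":{"type":"array","items":{"type":"array","items":{"type":"number"}}},"grip":{"type":"number"},"newtons":{"type":"number"}},"required":["rows"]}

```bash
mkdir -p pics; ls; cat > h.py <<'E'
import numpy as np, cv2
from rig import get_state, eyes, order, manip
def shot(n, f):
    ci=eyes.camera_info(n); im,d=eyes.get_image(n)
    cv2.imwrite('pics/'+f+'.png', im[:,:,::-1]); np.savez('pics/'+f+'.npz',im=im,d=d,**{k:np.array(ci[k]) for k in ci})
    return im,d,ci
def pt(ci,d,u,v,z=None):
    R=np.array(ci['R']);t=np.array(ci['t'])
    r=np.array([(u-ci['cx'])/ci['fx'],(v-ci['cy'])/ci['fy'],1.])
    if z is None: return R.T@(r*d-t)
    o=-R.T@t; w=R.T@r; return o+w*(z-o[2])/w[2]
def cloud(ci,d):
    v,u=np.indices(d.shape); P=np.stack([(u-ci['cx'])/ci['fx']*d,(v-ci['cy'])/ci['fy']*d,d],-1)
    return (P-np.array(ci['t']))@np.array(ci['R'])
def proj(ci,X):
    c=np.array(ci['R'])@X+np.array(ci['t']); return ci['fx']*c[0]/c[2]+ci['cx'],ci['fy']*c[1]/c[2]+ci['cy']
E
python3 - <<'E'
from h import *
s=get_state(); print({k:np.round(v,3) for k,v in s.items()}, manip.finger_overhang)
a,_,ci=shot('top','top1'); print(ci)
b,_,ci=shot('side','side1'); print(ci)
E
```

```text
pics
{'clock': np.float64(0.0), 'qpos': array([ 1.215,  0.277,  1.506, -0.   ,  1.361, -0.121]), 'qd': array([ 0.   , -0.001,  0.001, -0.   , -0.001, -0.001]), 'effort': array([-1.0000e-03, -4.1676e+01, -2.4581e+01, -0.0000e+00,  1.1000e-02,
       -0.0000e+00]), 'position': array([0.134, 0.559, 0.252]), 'ee_rot': array([-0.   ,  0.117,  0.993, -0.001]), 'contact_force': array([ 0.115, -0.413, -0.884]), 'moment': array([-0.   , -0.017, -0.006]), 'gripper_force': np.float64(0.0), 'width': np.float64(0.085)} 0.022
{'fx': 377.6776984712242, 'fy': 377.6776984712242, 'cx': 315.8695191183026, 'cy': 201.9904324523236, 'R': array([[-0.00841919, -0.9999388 , -0.00717703],
       [-0.98392779,  0.0095642 , -0.17831049],
       [ 0.17836822,  0.00556045, -0.9839481 ]]), 't': array([0.07159396, 0.62026809, 0.91075827])}
{'fx': 488.90247499674945, 'fy': 488.90247499674945, 'cx': 321.9306005132046, 'cy': 192.87566550102048, 'R': array([[ 0.99710365, -0.07439689, -0.01579295],
       [-0.06398266, -0.70829126, -0.70301473],
       [ 0.04111611,  0.70198903, -0.71099991]]), 't': array([-0.60106079,  0.16417237,  1.26165368])}
```

View pics/top1.png

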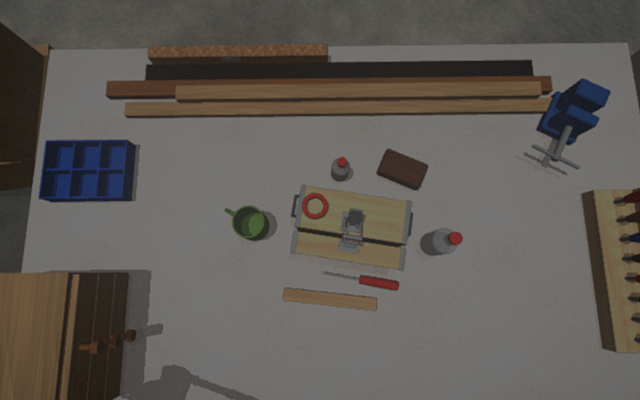

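View pics/side1.png

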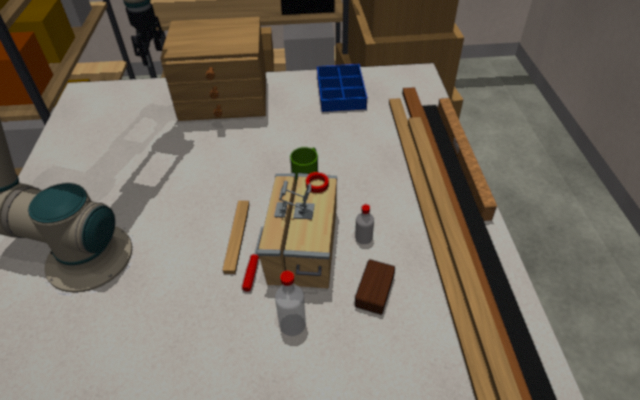

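The top view shows the case at about (352,228), slightly yawed, with the latch at (352,228), the tape at (315,206) and the parting line running from (300,233) to (408,243). The side view shows the latch at (295,205). Next I'll measure the case from depth.

```bash
python3 - <<'E'
from h import *
for n in ['top1','side1']:
    z=np.load(f'pics/{n}.npz'); ci={k:z[k] for k in z}; P=cloud(ci,z['d']); im=z['im']
    m=(z['d']>0)&(P[...,2]>0.128)&(P[...,2]<0.148)&(np.hypot(P[...,0]-.57,P[...,1])<.25)
    hsv=cv2.cvtColor(im,cv2.COLOR_RGB2HSV)
    m=m&(hsv[...,1]>60)&(hsv[...,0]>12)&(hsv[...,0]<32)
    Q=P[m]; print(n,m.sum(),np.median(Q[:,2]))
    r=cv2.minAreaRect((Q[:,:2]*1000).astype(np.float32)); print(r); print(cv2.boxPoints(r))
    g=(hsv[...,1]<50)&(P[...,2]>.145)&(P[...,2]<.26)&(np.hypot(P[...,0]-.5,P[...,1]+.05)<.2)
    L=P[g]; print(L.shape, L.min(0),L.max(0))
    print('parts z hist',np.histogram(L[:,2],10))
a=cv2.imread('pics/top1.png')[170:290,270:430]; b=cv2.imread('pics/side1.png')[150:270,230:390]
c=np.vstack([cv2.resize(x,None,fx=3.7,fy=2.5,interpolation=cv2.INTER_CUBIC) for x in (a,b)])
cv2.imwrite('pics/c1.png',cv2.convertScaleAbs(c,alpha=1.4))
E
```

```text
top1 5431 0.1377847075336099
((548.3013305664062, -15.622421264648438), (237.67816162109375, 157.54055786132812), 80.38748168945312)
[[ 450.7928   -119.639565]
 [ 606.1214   -145.94635 ]
 [ 645.8099     88.39472 ]
 [ 490.48126   114.70151 ]]
(518, 3) [ 0.49337009 -0.24515361  0.14518318] [0.60764452 0.0971576  0.22274316]
parts z hist (array([ 60,  51,  32,  55,  50,  40,  63,  28,  32, 107]), array([0.14518318, 0.15293918, 0.16069518, 0.16845118, 0.17620717,
       0.18396317, 0.19171917, 0.19947517, 0.20723117, 0.21498716,
       0.22274316]))
side1 3757 0.1394450036039041
((548.7864379882812, -20.4913330078125), (255.96214294433594, 159.24440002441406), 80.43230438232422)
[[ 448.9997  -133.45795]
 [ 606.029   -159.9264 ]
 [ 648.5732    92.47528]
 [ 491.54388  118.94374]]
(375, 3) [ 0.49155093 -0.24931641  0.14504724] [0.57904543 0.04805565 0.22365531]
parts z hist (array([107,  80,  18,  28,  22,  15,  11,  11,  18,  65]), array([0.14504724, 0.15290804, 0.16076885, 0.16862966, 0.17649047,
       0.18435127, 0.19221208, 0.20007289, 0.2079337 , 0.21579451,
       0.22365531]))
```

View pics/c1.png

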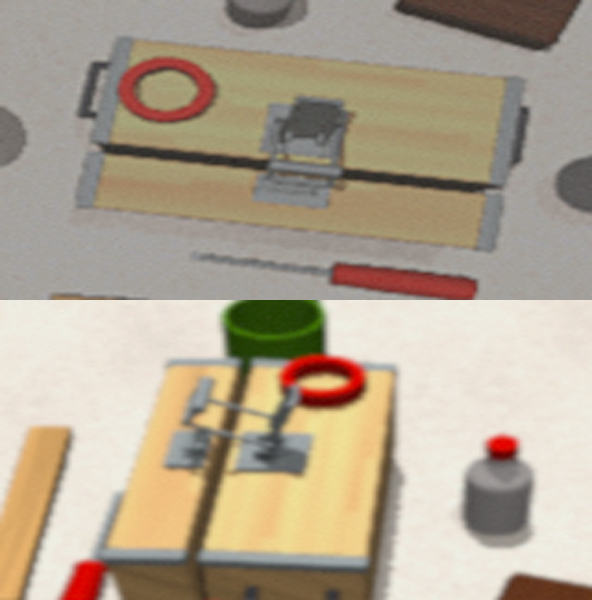

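The crop shows the handle leaning with the loop raised, the grip bar near (297,160) in the top half, and the keeper plate on the lid. Next I'll bring the wrist camera over it.

```bash
cat >> h.py <<'E'
from scipy.spatial.transform import Rotation as Ro
def pose():
    s=get_state(); q=s['ee_rot']; return np.array(s['position']),Ro.from_quat([q[1],q[2],q[3],q[0]]).as_matrix()
def units(target,ydeg=None,R=None,p=None):
    p0,R0=pose(); R=R0 if R is None else R; p=p0 if p is None else p
    u=R.T@(np.array(target)-p)/.025; t=0
    if ydeg is not None:
        a=np.degrees(np.arctan2(R[1,1],R[0,1])); t=-((ydeg-a+180)%360-180)/6
    return np.round(u,3),round(t,2)
E
python3 - <<'E'
from h import *
p,R=pose(); ci=eyes.camera_info('wrist'); Rc=np.array(ci['R']);c=-Rc.T@np.array(ci['t'])
print('cam in tool',R.T@(c-p)); print((Rc@R).round(3), ci['fx'],ci['cx'],ci['cy'])
print(units([.5,-.02,.42],-9.6))
E
```

```text
cam in tool [ 0.08250447 -0.00103249 -0.12042835]
[[ 0.001  1.     0.001]
 [-0.947  0.001 -0.32 ]
 [-0.32  -0.     0.947]] 292.8568273687937 320.8513818616095 200.11087967901432
(array([-19.638, -19.119,  -6.671]), np.float64(14.36))
```

Call:
drive_tool([
  [-19,-19,-5,14.4],
  [-19,-19,-5,14.4],
  [-19,-19,-5,14.4],
  [-19,-19,-5,14.4],
  [-19,-19,-5,14.4],
  [-19,-19,-5,14.4],
  [-19,-19,-5,14.4],
  [-19,-19,-5,14.4],
])

```text
clock: 0.77
position: [0.3054, 0.2781, 0.3145]
ee_rot: [0.0, 0.581, 0.814, -0.0]
contact_force: [1.6, 1.1, 0.1]
width: 0.0856
gripper_force: 0.0
```

```bash
python3 - <<'E'
from h import *
print(pose(),units([.535,.005,.36],-9.6))
E
```

```text
(array([0.30544366, 0.27808222, 0.31447337]), array([[-3.24514764e-01,  9.45880631e-01,  4.44757599e-08],
       [ 9.45880629e-01,  3.24514763e-01, -6.07850600e-05],
       [-5.75098439e-05, -1.96835806e-05, -9.99999998e-01]])) (array([-13.312,   5.141,  -1.82 ]), np.float64(4.76))
```

Call:
drive_tool([
  [-13.3,5.15,-1.8,4.76],
  [-13.3,5.15,-1.8,4.76],
  [-13.3,5.15,-1.8,4.76],
  [-13.3,5.15,-1.8,4.76],
  [-13.3,5.15,-1.8,4.76],
  [-13.3,5.15,-1.8,4.76],
  [-13.3,5.15,-1.8,4.76],
  [-13.3,5.15,-1.8,4.76],
])

```text
clock: 1.43
position: [0.5204, 0.0263, 0.3559]
ee_rot: [-0.0, 0.762, 0.647, -0.0]
contact_force: [1.7, 0.8, -0.3]
width: 0.0853
gripper_force: 0.0
```

Call:
drive_tool([
  [0,0,0,0],
  [0,0,0,0],
  [0,0,0,0],
  [0,0,0,0],
  [0,0,0,0],
  [0,0,0,0],
  [0,0,0,0],
  [0,0,0,0],
])

```text
clock: 2.1
position: [0.5193, 0.0288, 0.3563]
ee_rot: [0.0, 0.762, 0.648, 0.0]
contact_force: [0.6, -0.4, 0.0]
width: 0.0854
gripper_force: 0.0
```

```bash
python3 - <<'E'
from h import *
print(pose(),units([.535,.005,.36],-9.6))
im,d,ci=shot('wrist','w1')
cv2.imwrite('pics/w1b.png',cv2.resize(cv2.convertScaleAbs(im[80:360,150:550,::-1],alpha=1.3),None,fx=2,fy=2,interpolation=cv2.INTER_CUBIC))
E
```

```text
(array([0.51928481, 0.02884098, 0.35625819]), array([[ 1.60637794e-01,  9.87013328e-01,  4.36008145e-04],
       [ 9.87013414e-01, -1.60637841e-01,  7.44396908e-05],
       [ 1.43512374e-04,  4.18388060e-04, -9.99999902e-01]])) (array([-0.84 ,  0.774, -0.149]), np.float64(0.06))
```

View pics/w1b.png

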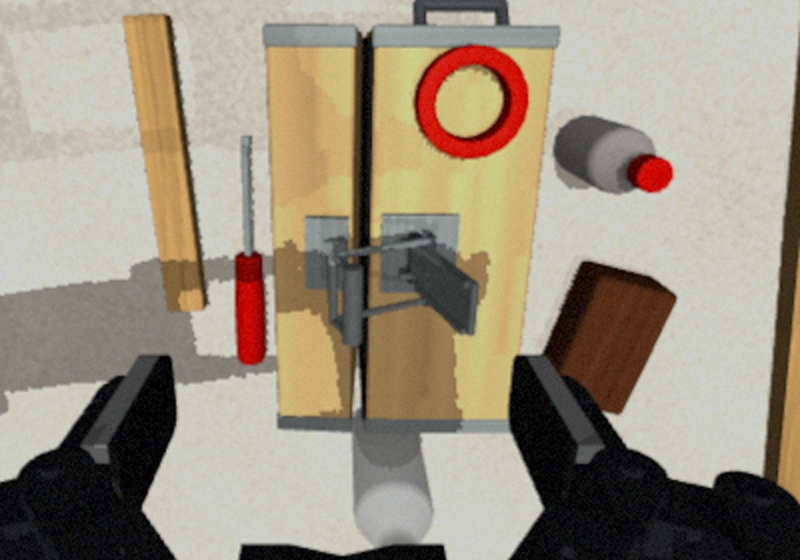

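The wrist crop is clear: grip bar at (352,262–345), hook bar at (333,240–330), handle at (410–475, 250–330), and foot plate at (327,252). Next I'll fit the case frame and the latch points.

```bash
cat > m.py <<'E'
from h import *
import sys
z=np.load(f'pics/{sys.argv[1]}.npz'); ci={k:z[k] for k in z}; P=cloud(ci,z['d']); im=z['im']
top=(z['d']>0)&(abs(P[...,2]-.14)<.008)&(np.hypot(P[...,0]-.54,P[...,1]+.02)<.2)
n,l,st,ce=cv2.connectedComponentsWithStats(top.astype(np.uint8))
for i in np.argsort(-st[1:,4])[:2]+1:
    Q=P[l==i]; r=cv2.minAreaRect((Q[:,:2]*1000).astype(np.float32)); print('comp',st[i,4],np.round(r[0],1),np.round(r[1],1),round(r[2],2),'z',np.median(Q[:,2]).round(4))
yaw=np.radians(-9.6)
R2=np.array([[np.cos(yaw),np.sin(yaw)],[-np.sin(yaw),np.cos(yaw)]])
C=P.copy(); C[...,:2]=(P[...,:2]-[.549,-.018])@R2.T  # rough: pivot-centred
C*=1000
for nm,m in [('all',(C[...,2]>152)&(C[...,2]<240)&(abs(C[...,1])<40)&(C[...,0]>-70)&(C[...,0]<50))]:
    Q=C[m]
    for a in range(152,240,6):
        S=Q[(Q[:,2]>=a)&(Q[:,2]<a+6)]
        if len(S)>3: print(a,len(S),'x',np.percentile(S[:,0],[2,25,50,75,98]).round(1),'y',np.percentile(S[:,1],[2,50,98]).round(1))
E
python3 m.py w1
```

```text
comp 12638 [576.6 -22.2] [262.2 102.9] 80.33 z 0.1401
comp 7675 [493.9  -8.4] [261.  52.] 80.29 z 0.1381
152 192 x [-48.4 -46.  -38.9   3.3   6.5] y [-13.1   2.   15. ]
158 33 x [4.9 5.3 6.  6.2 7.1] y [-6.5  1.1  8.6]
164 68 x [ 5.   6.9  7.8  8.5 11.5] y [-17.3   0.8  19.6]
170 144 x [ 0.7  6.6  9.2 10.4 13. ] y [-18.5   6.2  21.6]
176 151 x [-13.1  -5.5   1.7  11.3  12.9] y [-18.    0.8  20.4]
182 165 x [-25.6 -17.9  -9.9  13.2  14.9] y [-18.3   0.6  20.8]
188 123 x [-36.3 -26.3  12.7  15.3  17.7] y [-16.9  13.   20.8]
194 264 x [-43.9 -42.8 -39.8  15.3  18.3] y [-16.9   1.6  20.5]
200 112 x [-41.8   1.7  18.   18.9  20.9] y [-16.2   2.8  20.7]
206 125 x [-38.7  17.5  19.9  20.9  22.8] y [-16.7   1.7  20.6]
212 172 x [-36.7 -30.   19.2  22.3  24.6] y [-16.4   3.4  20.9]
218 482 x [-36.5 -33.5 -30.3  23.5  27.1] y [-17.8   1.7  20. ]
```

```bash
cat > g.py <<'E'
from h import *
import sys
yaw=np.radians(-9.67); PIV=np.array([.5529,-.0182,.150])
CX=np.array([[np.cos(yaw),-np.sin(yaw),0],[np.sin(yaw),np.cos(yaw),0],[0,0,1]])
def W(x,y,z): return PIV+CX@np.array([x,y,z])/1000
def Cf(P): return (P-PIV)@CX*1000
if __name__=='__main__':
  for n in sys.argv[1:]:
    z=np.load(f'pics/{n}.npz'); ci={k:z[k] for k in z}; C=Cf(cloud(ci,z['d'])); ok=z['d']>0
    def show(nm,m):
        Q=C[m&ok]; 
        if len(Q)>3: print(n,nm,len(Q),'min',np.percentile(Q,3,axis=0).round(1),'med',np.median(Q,0).round(1),'max',np.percentile(Q,97,axis=0).round(1))
    x,y,h=C[...,0],C[...,1],C[...,2]
    yy=abs(y)<35
    show('grip',yy&(h>62)&(h<78)&(x<-15)&(x>-60))
    show('hook',yy&(h>40)&(h<53)&(x<-38)&(x>-60))
    show('lip',yy&(h>1)&(h<8)&(x<-30)&(x>-70))
    show('plate',yy&(h>-10)&(h<-3)&(x<-30)&(x>-75)&(cv2.cvtColor(z['im'],cv2.COLOR_RGB2HSV)[...,1]<50))
    show('handle',yy&(abs(y)<12)&(h>50)&(h<70)&(x>5)&(x<40))
    show('handletop',yy&(h>66)&(h<80)&(x>5)&(x<40))
E
python3 g.py w1 side1 top1; python3 -c "
from g import *
print(W(-36,0,110)-[0,0,0],units(W(-36,1,140),-9.67))"
```

```text
w1 grip 402 min [-40.6 -18.2  65.7] med [-36.4   1.8  69.4] max [-31.6  20.2  71. ]
w1 hook 200 min [-47.8 -17.4  44.1] med [-45.6   2.4  47.5] max [-39.6  20.2  51.5]
w1 lip 117 min [-52.3 -10.9   2.4] med [-48.8   6.6   4.8] max [-40.6  12.2   6.2]
w1 plate 461 min [-62.4 -20.7  -8.1] med [-55.    9.7  -6.5] max [-38.3  22.9  -4.9]
w1 handle 242 min [ 12.7 -11.3  50.8] med [16.9 -2.4 61. ] max [20.6 11.5 69.7]
w1 handletop 190 min [ 16.1 -12.7  66.3] med [20.3  1.5 70.1] max [23.5 14.3 71.8]
side1 grip 67 min [-40.2 -19.6  64.5] med [-35.2  -2.6  69.3] max [-31.1  21.3  72.5]
side1 hook 22 min [-47.5 -20.1  42.5] med [-45.6  -7.7  47.7] max [-39.3  15.4  52. ]
side1 lip 44 min [-51.3 -11.    1.3] med [-45.5  -0.4   4.6] max [-39.3  12.6   7.4]
side1 plate 92 min [-60.5 -22.1  -9.6] med [-51.9 -10.1  -6.7] max [-37.4  20.3  -3.8]
side1 handle 15 min [ 13.6 -11.6  53.1] med [18.9 -6.5 66.8] max [21.9 11.5 69.9]
side1 handletop 25 min [ 16.7 -15.2  66.6] med [21.4 -1.7 70.1] max [23.9 15.5 73. ]
top1 grip 92 min [-40.3 -16.1  64.5] med [-36.    2.7  67.7] max [-31.1  21.5  70.3]
top1 hook 42 min [-47.7 -15.6  43.5] med [-45.4   2.5  46.1] max [-42.9  20.9  48.2]
top1 lip 33 min [-51.5  -7.7   1.7] med [-47.8   2.2   3.4] max [-44.5  13.3   6.7]
top1 plate 132 min [-62.2 -17.8  -9.8] med [-53.9   3.8  -7.9] max [-37.7  24.2  -5.3]
top1 handle 61 min [ 14.3 -10.7  51.2] med [18.5 -0.6 62.8] max [24.  11.1 69.9]
top1 handletop 35 min [ 18.  -10.7  66.6] med [21.5  2.4 68.7] max [24.1 15.2 71. ]
[ 0.5174115  -0.01215296  0.26      ] (array([-1.585,  0.184,  2.649]), np.float64(0.07))
```

Call:
drive_tool([
  [-1.6,0.2,2.6,0],
  [-1.6,0.2,2.6,0],
  [-1.6,0.2,2.6,0],
  [-1.6,0.2,2.6,0],
  [-1.6,0.2,2.6,0],
  [-1.6,0.2,2.6,0],
  [-1.6,0.2,2.6,0],
  [-1.6,0.2,2.6,0],
], grip=36, newtons=25)

```text
clock: 2.82
position: [0.5188, -0.0116, 0.2924]
ee_rot: [0.001, 0.762, 0.648, 0.001]
contact_force: [-0.1, 0.3, -0.5]
width: 0.0362
gripper_force: 0.0
```

```bash
cat > f.py <<'E'
from g import *
def tips(n,p,R):
    z=np.load(f'pics/{n}.npz'); ci={k:z[k] for k in z}; T=(cloud(ci,z['d'])-p)@R*1000
    m=(z['d']>0)&(z['d']<.2)&(T[...,2]>-40)&(T[...,2]<45)&(abs(T[...,0])<30)&(abs(T[...,1])<75)
    for s in (-1,1):
        Q=T[m&(T[...,1]*s>0)]
        if len(Q): print(n,s,len(Q),'zmax',np.percentile(Q[:,2],[50,90,99.5]).round(1),'y',np.percentile(Q[:,1],[1,50,99]).round(1),'x',np.percentile(Q[:,0],[1,99]).round(1))
E
python3 - <<'E'
from f import *
p,R=pose(); print(Cf(p)); im,d,ci=shot('wrist','w2'); tips('w2',p,R)
tips('w1',np.array([0.51928481, 0.02884098, 0.35625819]),R)
print(units(W(-36,0.8,81),-9.67), get_state()['width'])
cv2.imwrite('pics/w2b.png',cv2.resize(cv2.convertScaleAbs(im[:,120:520,::-1],alpha=1.3),None,fx=1.5,fy=1.5,interpolation=cv2.INTER_CUBIC))
E
python3 g.py w2
```

```text
[-34.6803668    0.7852771  142.37398439]
w2 -1 6029 zmax [-31.8   0.1  17.2] y [-51.6 -34.5 -17.9] x [-12.1  12.4]
w2 1 6064 zmax [-31.9  -0.   17.4] y [17.9 34.7 51.7] x [-12.1  12.5]
w1 -1 3576 zmax [-21.5  -1.    7.6] y [-69.1 -45.1 -42.2] x [-11.4  12.3]
w1 1 3640 zmax [-21.6  -1.    7.8] y [42.1 45.3 69.6] x [-11.3  12.5]
(array([ 0.004, -0.051,  2.444]), np.float64(0.07)) 0.0360544010848264
w2 grip 758 min [-40.8 -18.4  65.9] med [-36.1   2.   69.3] max [-31.4  20.3  71.1]
w2 hook 330 min [-47.9 -16.9  43.8] med [-45.3   2.8  47.6] max [-39.7  20.2  51.4]
w2 lip 118 min [-51.8 -10.6   1.6] med [-46.5   8.7   4.7] max [-39.7  12.3   5.8]
w2 plate 746 min [-62.6 -20.6  -8.3] med [-55.3  10.5  -6.7] max [-38.9  23.   -5. ]
w2 handle 475 min [ 13.  -11.2  51. ] med [17.2 -1.6 61.2] max [20.4 11.2 69.7]
w2 handletop 362 min [ 16.2 -12.4  66.3] med [20.3  1.3 69.9] max [23.7 14.5 71.9]
```

View pics/w2b.png

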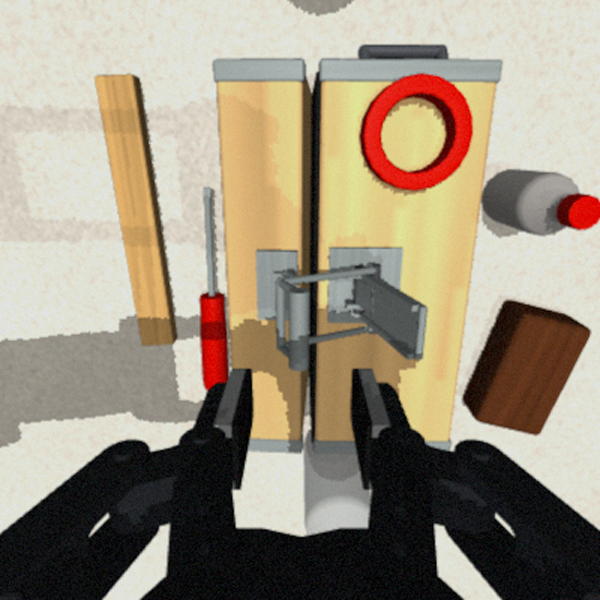

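Fingertips sit about 17 mm ahead of the TCP at this opening, and the grip bar lies between the pads at crop (300,330). Next I'll descend and pinch.

Call:
drive_tool([
  [0,-0.05,1.0,0],
  [0,-0.05,2.0,0],
  [0,-0.05,2.44,0],
  [0,-0.05,2.44,0],
  [0,-0.05,2.44,0],
  [0,-0.05,2.44,0],
  [0,-0.05,2.44,0],
  [0,-0.05,2.44,0],
])

```text
clock: 3.53
position: [0.5177, -0.012, 0.2313]
ee_rot: [0.001, 0.762, 0.647, 0.001]
contact_force: [1.0, -0.2, -0.1]
width: 0.0361
gripper_force: 0.0
```

Call:
drive_tool([
  [0,0,0,0],
  [0,0,0,0],
  [0,0,0,0],
  [0,0,0,0],
  [0,0,0,0],
  [0,0,0,0],
  [0,0,0,0],
  [0,0,0,0],
], grip=5, newtons=25)

```text
clock: 4.2
position: [0.5168, -0.0119, 0.2302]
ee_rot: [-0.0, 0.762, 0.647, 0.0]
contact_force: [-1.9, 0.3, 2.4]
width: 0.0085
gripper_force: 26.1
```

```bash
python3 - <<'E'
from g import *
p,R=pose(); print(Cf(p),get_state()['contact_force'])
import numpy as np
def G(th,al):
    f=np.radians(th-13);a=np.radians(al); P=20*np.array([np.sin(f),np.cos(f)]); d=np.array([-np.cos(a),np.sin(a)])
    B=P+60*d; return B+22*np.array([d[1],-d[0]]),B
G0,_=G(32.5,27)
print(G0)
for th,al in [(27,26),(21,25),(15,24),(10,20),(10,10),(10,0),(10,-8),(10,-15),(10,-21.5)]:
    g,B=G(th,al); print(th,al,'G',g.round(1),'B',B.round(1),'units y,z',((g-G0)/25*[1,-1]).round(2))
E
```

```text
[-36.62495031   0.15980746  80.15054024] [-1.91444474  0.30151152  2.35058749]
[-36.79646327  65.69440334]
27 26 G [-39.4  65.5] B [-49.1  45.7] units y,z [-0.11  0.01]
21 25 G [-42.3  65.1] B [-51.6  45.2] units y,z [-0.22  0.02]
15 24 G [-45.2  64.5] B [-54.1  44.4] units y,z [-0.33  0.05]
10 20 G [-49.9  61.2] B [-57.4  40.5] units y,z [-0.52  0.18]
10 10 G [-56.3  52.1] B [-60.1  30.4] units y,z [-0.78  0.55]
10 0 G [-61.  42.] B [-61.  20.] units y,z [-0.97  0.95]
10 -8 G [-63.5  33.4] B [-60.5  11.6] units y,z [-1.07  1.29]
10 -15 G [-64.7  25.7] B [-59.    4.4] units y,z [-1.12  1.6 ]
10 -21.5 G [-64.9  18.5] B [-56.9  -2. ] units y,z [-1.13  1.89]
```

Call:
drive_tool([
  [0,-0.06,0,0],
  [0,-0.11,0.01,0],
  [0,-0.17,0.02,0],
  [0,-0.22,0.02,0],
  [0,-0.28,0.03,0],
  [0,-0.33,0.05,0],
  [0,-0.42,0.11,0],
  [0,-0.52,0.18,0],
])

```text
clock: 4.87
position: [0.5054, -0.01, 0.2256]
ee_rot: [0.001, 0.762, 0.647, 0.001]
contact_force: [5.9, -1.0, -3.6]
width: 0.0089
gripper_force: 25.4
```

Call:
drive_tool([
  [0,-0.07,0.09,0],
  [0,-0.14,0.18,0],
  [0,-0.2,0.28,0],
  [0,-0.26,0.37,0],
  [0,-0.31,0.47,0],
  [0,-0.36,0.57,0],
  [0,-0.4,0.67,0],
  [0,-0.45,0.77,0],
])

```text
clock: 5.53
position: [0.4928, -0.0079, 0.206]
ee_rot: [-0.0, 0.762, 0.647, 0.0]
contact_force: [2.6, 0.5, 1.7]
width: 0.0088
gripper_force: 26.0
```

```bash
python3 - <<'E'
from f import *
p,R=pose(); print(Cf(p),get_state()['contact_force'],get_state()['width'])
im,d,ci=shot('wrist','w3')
cv2.imwrite('pics/w3b.png',cv2.resize(cv2.convertScaleAbs(im[160:360,220:440,::-1],alpha=1.4),None,fx=3,fy=3,interpolation=cv2.INTER_CUBIC))
E
python3 g.py w3
```

```text
[-6.09632718e+01  5.56027250e-02  5.60457895e+01] [2.62798038 0.49448813 1.67297034] 0.00877267253928255
w3 grip 731 min [-56.6  -9.9  62.5] med [-53.6   7.5  71. ] max [-38.2  12.   77.8]
w3 hook 841 min [-59.8 -17.   41.1] med [-56.9   6.1  45. ] max [-44.3  20.3  52.3]
w3 lip 561 min [-51.7 -10.4   3.7] med [-45.4   0.8   4.9] max [-40.   10.1   6.1]
w3 plate 936 min [-62.2 -17.6  -8.6] med [-51.6  16.2  -6.5] max [-38.   23.4  -5. ]
```

View pics/w3b.png

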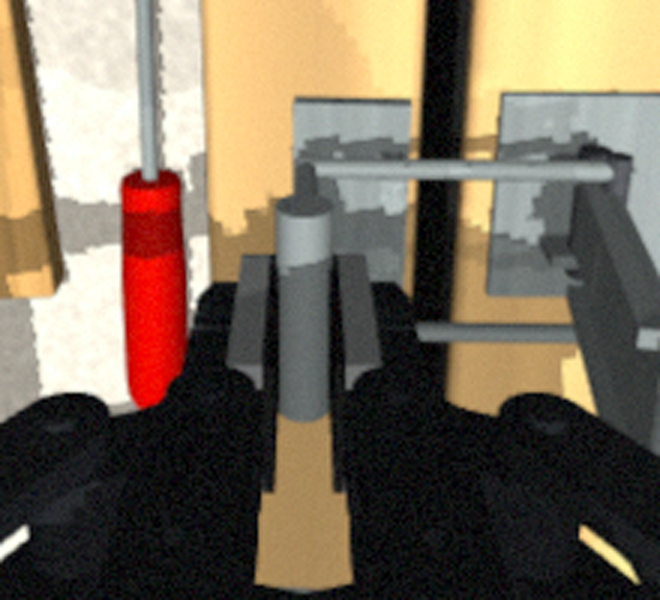

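The bar is held between the pads and the lever has followed, with the arms roughly level. Next I'll measure the lever and arm angles.

```bash
cat > a.py <<'E'
from g import *
n=sys.argv[1]
z=np.load(f'pics/{n}.npz'); ci={k:z[k] for k in z}; C=Cf(cloud(ci,z['d'])); ok=(z['d']>0)
x,y,h=C[...,0],C[...,1],C[...,2]
def fit(nm,m):
    Q=C[m&ok]
    if len(Q)<8: print(nm,len(Q)); return
    l=cv2.fitLine(Q[:,[0,2]].astype(np.float32),cv2.DIST_HUBER,0,.01,.01).ravel(); print(nm,len(Q),l.round(3),'angle from level',np.degrees(np.arctan2(l[1],l[0])).round(1),'span',np.percentile(Q,[2,98],axis=0).round(1).tolist())
fit('handle',(abs(y)<13)&(h>22)&(h<90)&(x>-25)&(x<70))
fit('arm+',(y>15)&(y<22)&(h>2)&(h<60)&(x>-50)&(x<15))
fit('handle-low',(abs(y)<13)&(h>4)&(h<22)&(x>10)&(x<80))
E
python3 a.py w3; python3 a.py w2
```

```text
handle 1608 [ 0.151 -0.988 -8.081 49.57 ] angle from level -81.3 span [[-24.5, -11.4, 24.0], [-4.2, 12.7, 89.3]]
arm+ 710 [  1.      0.025 -22.249  20.885] angle from level 1.4 span [[-48.8, 15.1, 17.7], [0.9, 21.4, 38.3]]
handle-low 0
handle 1199 [ 0.292  0.956 13.956 48.845] angle from level 73.0 span [[5.2, -12.4, 23.4], [23.2, 12.5, 71.6]]
arm+ 396 [  0.894  -0.449 -19.16   34.209] angle from level -26.7 span [[-47.4, 15.7, 20.2], [9.1, 21.2, 57.2]]
handle-low 0
```

Call:
drive_tool([
  [0,-0.04,0.12,0],
  [0,-0.07,0.24,0],
  [0,-0.1,0.36,0],
  [0,-0.13,0.48,0],
  [0,-0.15,0.6,0],
  [0,-0.16,0.7,0],
  [0,-0.17,0.8,0],
  [0,-0.17,0.88,0],
])

```text
clock: 6.25
position: [0.4886, -0.0072, 0.184]
ee_rot: [-0.0, 0.762, 0.647, -0.0]
contact_force: [1.8, 0.9, 3.7]
width: 0.0083
gripper_force: 27.0
```

```bash
python3 - <<'E'
from f import *
p,R=pose(); print(Cf(p),get_state()['contact_force'],get_state()['width'])
im,d,ci=shot('wrist','w4')
E
python3 a.py w4
```

```text
[-6.51950291e+01  3.66584414e-02  3.39616905e+01] [1.77164745 0.88719399 3.74101994] 0.008344409668180366
handle 3400 [  0.258  -0.966 -15.366  65.642] angle from level -75.1 span [[-24.9, -10.7, 24.9], [-5.4, 12.5, 89.8]]
arm+ 951 [  0.937   0.351 -21.437  14.223] angle from level 20.5 span [[-48.4, 15.1, 3.3], [0.1, 21.6, 52.5]]
handle-low 0
```

```bash
cat > b.py <<'E'
from g import *
n=sys.argv[1]; z=np.load(f'pics/{n}.npz'); ci={k:z[k] for k in z}; C=Cf(cloud(ci,z['d'])); ok=(z['d']>0)
x,y,h=C[...,0],C[...,1],C[...,2]
for a in range(-70,5,5):
    Q=C[ok&(y>16)&(y<25)&(x>=a)&(x<a+5)&(h>-5)&(h<24)]
    if len(Q): print(a,len(Q),'topz',np.percentile(Q[:,2],[50,90,98]).round(1), 'y',np.median(Q[:,1]).round(1))
E
python3 b.py w4
```

```text
-70 96 topz [21.2 23.7 24. ] y 20.1
-65 139 topz [19.2 23.6 23.8] y 20.2
-60 83 topz [2.7 7.6 9.8] y 19.6
-55 65 topz [2.6 4.  4.6] y 19.0
-50 67 topz [4.7 5.8 6.4] y 19.2
-45 77 topz [6.3 7.4 8. ] y 19.3
-40 82 topz [ 8.3  9.4 10.3] y 19.3
-35 71 topz [10.1 11.2 12. ] y 19.3
-30 79 topz [11.9 13.  14. ] y 19.2
-25 81 topz [13.8 15.  15.8] y 19.4
-20 81 topz [15.5 16.4 16.9] y 19.2
-15 86 topz [17.3 18.3 18.8] y 19.3
-10 88 topz [19.2 20.2 20.9] y 19.2
-5 141 topz [21.3 22.7 23. ] y 19.6
0 14 topz [20.4 21.7 21.9] y 19.4
```

Call:
drive_tool([
  [0,0,0.02,0],
  [0,0,0.03,0],
  [0,0,0.04,0],
  [0,0,0.04,0],
  [0,0,0.04,0],
  [0,0,0.04,0],
  [0,0,0.04,0],
  [0,0,0.04,0],
])

```text
clock: 6.97
position: [0.4886, -0.0072, 0.183]
ee_rot: [-0.0, 0.762, 0.647, -0.0]
contact_force: [1.8, 0.4, 1.0]
width: 0.0085
gripper_force: 27.0
```

Call:
drive_tool([
  [0,0.05,0,0],
  [0,0.1,0,0],
  [0,0.15,0,0],
  [0,0.2,0,0],
  [0,0.25,0,0],
  [0,0.28,0,0],
  [0,0.3,0,0],
  [0,0.3,0,0],
])

```text
clock: 7.63
position: [0.4938, -0.0081, 0.1823]
ee_rot: [-0.002, 0.762, 0.647, -0.002]
contact_force: [-5.1, 1.6, 1.1]
width: 0.0085
gripper_force: 27.0
```

```bash
python3 - <<'E'
from f import *
p,R=pose(); print(Cf(p),get_state()['contact_force']@CX,get_state()['width'])
im,d,ci=shot('wrist','w5')
E
python3 b.py w5
```

```text
[-5.99608530e+01  4.66871444e-02  3.23196232e+01] [-5.34819947  0.74364099  1.12415268] 0.00851460754604977
-70 2 topz [17.8 18.4 18.6] y 20.2
-65 143 topz [21.6 23.5 23.8] y 19.9
-60 175 topz [19.6 23.2 23.7] y 20.1
-55 86 topz [1.5 7.3 9.6] y 19.7
-50 69 topz [1.4 2.6 2.9] y 19.2
-45 69 topz [3.3 4.7 5. ] y 19.4
-40 75 topz [5.2 6.7 7.5] y 19.3
-35 73 topz [7.3 8.4 8.9] y 19.0
-30 77 topz [ 9.6 10.5 11. ] y 19.2
-25 77 topz [11.4 12.6 13.3] y 19.2
-20 81 topz [13.1 14.4 15. ] y 19.3
-15 86 topz [14.9 16.3 16.9] y 19.3
-10 87 topz [17.  18.1 18.9] y 19.4
-5 90 topz [19.  20.4 20.7] y 19.3
0 144 topz [21.5 22.6 23.2] y 19.6
```

Call:
drive_tool([
  [0,0.03,0,0],
  [0,0.06,0,0],
  [0,0.09,-0.01,0],
  [0,0.12,-0.01,0],
  [0,0.14,-0.01,0],
  [0,0.16,-0.02,0],
  [0,0.16,-0.02,0],
  [0,0.16,-0.02,0],
])

```text
clock: 8.35
position: [0.4995, -0.009, 0.1833]
ee_rot: [-0.001, 0.762, 0.647, -0.001]
contact_force: [-4.4, 1.4, -0.0]
width: 0.0085
gripper_force: 26.9
```

```bash
python3 - <<'E'
from f import *
p,R=pose(); print(Cf(p),get_state()['contact_force']@CX,get_state()['width'])
im,d,ci=shot('wrist','w6')
E
python3 b.py w6|tail -10; python3 g.py w6|grep lip; python3 g.py w4|grep lip
```

```text
[-54.2120239    0.08998686  33.34110422] [-4.59696144  0.6510122  -0.02028174] 0.008512833167016337
-45 67 topz [1.8 3.2 3.5] y 19.1
-40 73 topz [3.6 4.9 5.1] y 19.2
-35 70 topz [5.3 6.3 6.9] y 19.1
-30 73 topz [7.2 8.3 8.7] y 19.3
-25 75 topz [ 8.8 10.2 10.7] y 19.2
-20 73 topz [10.5 12.1 12.3] y 19.3
-15 79 topz [12.3 13.5 14.3] y 19.3
-10 79 topz [14.1 15.2 15.7] y 19.3
-5 85 topz [15.7 16.9 17.3] y 19.5
0 88 topz [17.5 18.9 19.9] y 19.2
w6 lip 556 min [-48.7   0.2   1.3] med [-42.2  12.5   4.7] max [-30.7  20.5   6.7]
w4 lip 1141 min [-58.8 -15.9   1.3] med [-45.9   7.9   4.8] max [-38.7  20.4   7.5]
```

Call:
drive_tool([
  [0,0.02,0,0],
  [0,0.04,0,0],
  [0,0.06,0,0],
  [0,0.06,0,0],
  [0,0.06,0,0],
  [0,0.06,0,0],
  [0,0.06,0,0],
  [0,0.06,0,0],
])

```text
clock: 9.07
position: [0.5004, -0.0092, 0.1834]
ee_rot: [-0.001, 0.762, 0.647, -0.001]
contact_force: [-6.4, 0.8, 1.0]
width: 0.0083
gripper_force: 27.0
```

Call:
drive_tool([
  [0,0.02,0,0],
  [0,0.04,0,0],
  [0,0.04,0,0],
  [0,0.04,0,0],
  [0,0.04,0,0],
  [0,0.04,0,0],
  [0,0.04,0,0],
  [0,0.04,0,0],
])

```text
clock: 9.73
position: [0.5007, -0.0092, 0.1834]
ee_rot: [-0.002, 0.762, 0.647, -0.001]
contact_force: [-7.6, 1.2, 1.9]
width: 0.0086
gripper_force: 27.1
```

Call:
drive_tool([
  [0,0.03,0,0],
  [0,0.06,0,0],
  [0,0.08,0,0],
  [0,0.08,0,0],
  [0,0.08,0,0],
  [0,0.08,0,0],
  [0,0.08,0,0],
  [0,0.08,0,0],
])

```text
clock: 10.4
position: [0.5013, -0.0093, 0.1834]
ee_rot: [-0.003, 0.762, 0.647, -0.002]
contact_force: [-10.2, 1.5, 4.3]
width: 0.0087
gripper_force: 27.3
```

```bash
python3 - <<'E'
from f import *
p,R=pose(); print(Cf(p),get_state()['contact_force']@CX,get_state()['width'])
im,d,ci=shot('wrist','w7')
cv2.imwrite('pics/w7b.png',cv2.resize(cv2.convertScaleAbs(im[140:340,230:450,::-1],alpha=1.4),None,fx=3,fy=3,interpolation=cv2.INTER_CUBIC))
E
python3 b.py w7|tail -10
```

```text
[-52.32402096   0.0862879   33.38647611] [-10.27384542  -0.19900357   4.31463773] 0.008663147744219977
-45 70 topz [1.3 2.3 2.8] y 19.2
-40 68 topz [2.9 4.  4.5] y 19.3
-35 69 topz [4.8 5.7 6.1] y 19.3
-30 69 topz [6.3 7.5 7.9] y 19.2
-25 72 topz [7.9 9.1 9.7] y 19.3
-20 74 topz [ 9.6 10.6 11.4] y 19.3
-15 78 topz [11.1 12.2 13. ] y 19.2
-10 80 topz [12.9 14.2 14.8] y 19.2
-5 84 topz [14.6 15.7 16.2] y 19.3
0 86 topz [16.3 17.6 17.9] y 19.4
```

View pics/w7b.png

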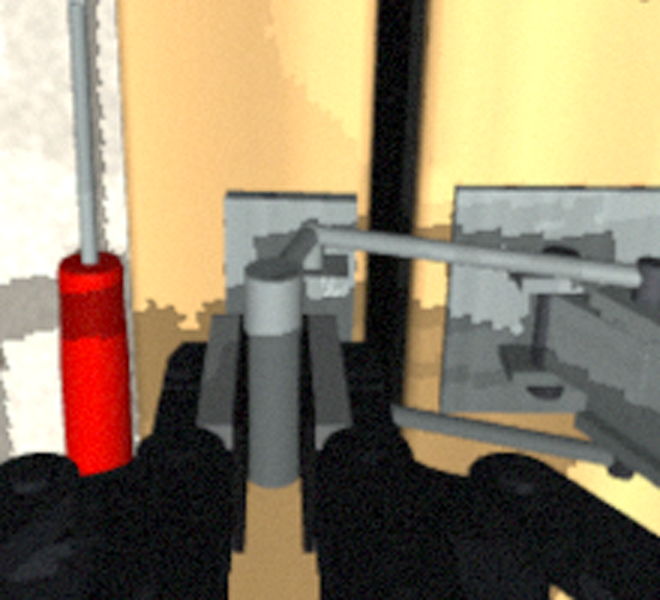

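The bar end is under the lip beside the web, at crop (310,232), and the push reads 10 N against it. I'll ease off, open and lift.

Call:
drive_tool([
  [0,-0.05,0,0],
  [0,-0.08,0,0],
  [0,-0.08,0,0],
  [0,-0.08,0,0],
  [0,-0.08,0,0],
  [0,-0.08,0,0],
  [0,-0.08,0,0],
  [0,-0.08,0,0],
], grip=30)

```text
clock: 11.12
position: [0.5028, -0.0096, 0.1838]
ee_rot: [0.0, 0.762, 0.647, 0.0]
contact_force: [-0.3, -0.5, 0.1]
width: 0.0304
gripper_force: 0.0
```

Call:
drive_tool([
  [0,0,-0.4,0],
  [0,0,-1,0],
  [0,0,-2,0],
  [0,0,-3,0],
  [0,0,-3.5,0],
  [0,0,-3.5,0],
  [0,0,-3.5,0],
  [0,0,-3.5,0],
])

```text
clock: 11.78
position: [0.502, -0.0094, 0.2705]
ee_rot: [-0.001, 0.762, 0.647, -0.0]
contact_force: [-1.1, -0.4, -0.2]
width: 0.0299
gripper_force: 0.0
```

```bash
python3 - <<'E'
from f import *
p,R=pose(); print(Cf(p),get_state()['contact_force']@CX,get_state()['width'])
im,d,ci=shot('wrist','w8')
cv2.imwrite('pics/w8b.png',cv2.resize(cv2.convertScaleAbs(im[100:340,200:460,::-1],alpha=1.4),None,fx=2.5,fy=2.5,interpolation=cv2.INTER_CUBIC))
E
python3 b.py w8|tail -10; python3 a.py w8
```

```text
[-5.16977782e+01  9.55643638e-02  1.20510311e+02] [-0.99360731 -0.52568977 -0.21231912] 0.02992581319859156
-45 33 topz [1.4 3.  3.6] y 18.8
-40 30 topz [3.  4.4 5.6] y 18.8
-35 29 topz [5.2 6.2 6.5] y 18.7
-30 28 topz [6.3 7.5 8.4] y 18.9
-25 30 topz [8.  9.2 9.4] y 18.6
-20 32 topz [ 9.7 10.9 11.1] y 19.0
-15 31 topz [11.2 12.9 13.2] y 18.8
-10 34 topz [13.  14.3 14.8] y 18.8
-5 33 topz [14.7 16.2 17.1] y 19.2
0 32 topz [16.3 17.4 17.8] y 19.0
handle 1994 [ 0.452  0.892 22.954 48.129] angle from level 63.1 span [[9.9, -12.5, 23.0], [34.4, 12.5, 66.9]]
arm+ 411 [  0.955   0.295 -12.174  11.794] angle from level 17.2 span [[-49.4, 15.7, 2.5], [12.2, 21.2, 22.7]]
handle-low 14 [ 0.827  0.562 10.419 21.477] angle from level 34.2 span [[10.0, -10.6, 21.0], [10.9, 8.0, 22.0]]
```

View pics/w8b.png

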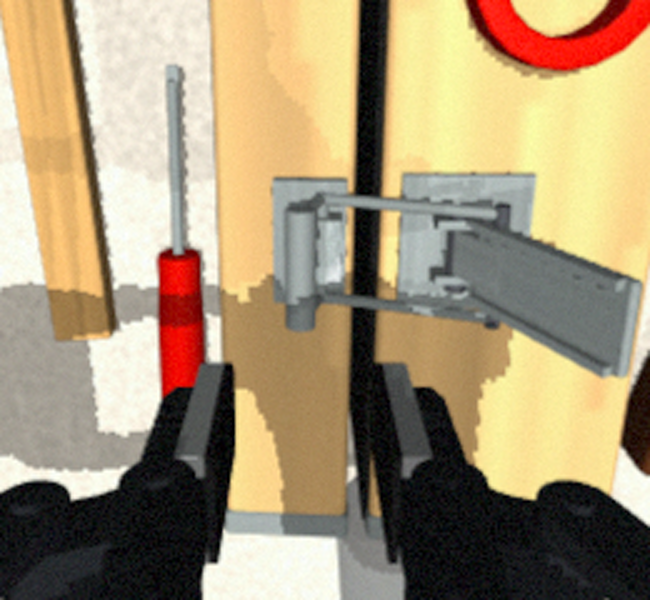

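The loop is hooked and the handle leans about 27° past upright. I'll close the fingers and go to the lid side of the handle.

Call:
drive_tool([
  [0.02,0.7,0,0],
  [0.02,1.4,0.4,0],
  [0.02,2.0,1.0,0],
  [0.02,2.0,1.0,0],
  [0.02,2.0,1.0,0],
  [0.02,2.0,1.0,0],
  [0.02,2.0,1.0,0],
  [0.02,2.0,1.0,0],
], grip=0)

```text
clock: 12.5
position: [0.5515, -0.017, 0.2469]
ee_rot: [0.0, 0.762, 0.647, 0.0]
contact_force: [0.1, 0.1, -0.1]
width: -0.0
gripper_force: 0.0
```

```bash
python3 - <<'E'
from f import *
p,R=pose(); print(Cf(p),get_state()['contact_force']@CX,get_state()['width'])
im,d,ci=shot('wrist','w9')
z=np.load('pics/w9.npz'); T=(cloud(ci,d)-p)@R*1000; m=(d>0)&(d<.25)&(abs(T[...,0])<15)&(abs(T[...,1])<40)
for a in range(-30,30,6):
    Q=T[m&(T[...,2]>=a)&(T[...,2]<a+6)]
    if len(Q)>5: print(a,len(Q),np.percentile(Q[:,1],[1,50,99]).round(1),np.percentile(Q[:,0],[1,99]).round(1))
E
```

```text
[-1.55688904  0.92133491 96.91460769] [ 0.04664578  0.07350746 -0.10606074] -8.29769996882117e-06
-30 1931 [-33.    1.8  33.2] [-10.5  12.8]
-24 737 [-27.3  -1.8  27.8] [-3.9 12.8]
-18 604 [-9.6  0.2 10.9] [-11.9  11. ]
-12 374 [-13.3  -0.2  13.3] [ 5.2 10.5]
-6 404 [-13.3   0.2  13.3] [ 5.  10.4]
0 375 [-13.3   0.2  13.4] [ 5.  10.3]
6 316 [-13.3  -0.3  13.2] [ 5.1 10.3]
12 193 [-12.2  -0.3  12.1] [ 5.3 10.2]
18 20 [-5.5  0.5  6.5] [9.2 9.6]
24 38 [31.7 34.5 35.9] [-12.  14.]
```

Call:
drive_tool([
  [0,0.1,0.3,0],
  [0,0.2,0.6,0],
  [0,0.3,0.88,0],
  [0,0.34,0.88,0],
  [0,0.38,0.88,0],
  [0,0.42,0.88,0],
  [0,0.46,0.88,0],
  [0,0.5,0.88,0],
])

```text
clock: 13.22
position: [0.5646, -0.0192, 0.2245]
ee_rot: [0.0, 0.762, 0.647, 0.0]
contact_force: [-0.0, -0.6, -0.1]
width: 0.0002
gripper_force: 0.0
```

```bash
cat > k.py <<'E'
from g import *
p,R=pose(); s=get_state(); c=Cf(p); print('tcp',c.round(1),'F',(s['contact_force']@CX).round(1))
E
python3 k.py
python3 - <<'E'
import numpy as np
for f in range(27,95,7):
    a=np.radians(f); K=58*np.array([np.sin(a),np.cos(a)])+2*np.array([-np.cos(a),np.sin(a)]); print(f,'tcp',(K+[-13,22]).round(1))
E
```

```text
tcp [11.7  1.  74.5] F [ 0.1 -0.6 -0.1]
27 tcp [11.5 74.6]
34 tcp [17.8 71.2]
41 tcp [23.5 67.1]
48 tcp [28.8 62.3]
55 tcp [33.4 56.9]
62 tcp [37.3 51. ]
69 tcp [40.4 44.7]
76 tcp [42.8 38. ]
83 tcp [44.3 31.1]
90 tcp [45. 24.]
```

Call:
drive_tool([
  [0,0.06,0.03,0],
  [0,0.13,0.07,0],
  [0,0.19,0.1,0],
  [0,0.25,0.14,0],
  [0,0.31,0.18,0],
  [0,0.37,0.22,0],
  [0,0.43,0.26,0],
  [0,0.48,0.3,0],
])

```text
clock: 13.88
position: [0.5765, -0.0212, 0.2174]
ee_rot: [0.0, 0.762, 0.647, 0.0]
contact_force: [-1.7, 0.3, 6.4]
width: -0.0001
gripper_force: 2.6
```

```bash
python3 k.py; python3 -c "
from h import *
shot('wrist','w10')"; python3 a.py w10; python3 b.py w10|tail -4
```

```text
tcp [23.8  1.  67.4] F [-1.8 -0.   6.4]
handle 3612 [1.0000e-02 1.0000e+00 2.4786e+01 6.8769e+01] angle from level 89.4 span [[10.1, -8.3, 24.8], [43.9, 12.5, 89.3]]
arm+ 759 [  0.986   0.168 -11.214  11.693] angle from level 9.7 span [[-49.3, 15.5, 2.6], [14.0, 21.1, 25.7]]
handle-low 183 [ 0.575  0.818 12.801 19.969] angle from level 54.9 span [[10.4, -10.5, 16.2], [14.6, 8.5, 21.9]]
-15 46 topz [10.1 11.1 11.3] y 19.1
-10 42 topz [11.5 12.7 13.3] y 19.4
-5 51 topz [12.7 14.  14.3] y 19.1
0 48 topz [14.5 15.6 16.2] y 19.2
```

Call:
drive_tool([
  [0,0.05,0.05,0],
  [0,0.1,0.1,0],
  [0,0.15,0.15,0],
  [0,0.21,0.19,0],
  [0,0.26,0.25,0],
  [0,0.31,0.3,0],
  [0,0.35,0.36,0],
  [0,0.39,0.41,0],
])

```text
clock: 14.6
position: [0.5868, -0.0228, 0.2081]
ee_rot: [0.001, 0.762, 0.647, 0.001]
contact_force: [-1.3, -0.5, 9.2]
width: 0.0002
gripper_force: 4.0
```

Call:
drive_tool([
  [0,0.04,0.06,0],
  [0,0.08,0.12,0],
  [0,0.12,0.18,0],
  [0,0.16,0.24,0],
  [0,0.19,0.3,0],
  [0,0.22,0.36,0],
  [0,0.25,0.43,0],
  [0,0.28,0.49,0],
])

```text
clock: 15.27
position: [0.595, -0.0242, 0.1961]
ee_rot: [0.002, 0.762, 0.647, 0.002]
contact_force: [-0.4, -0.3, 9.2]
width: -0.0003
gripper_force: 3.5
```

```bash
python3 k.py; python3 -c "
from h import *
im,_,_=shot('wrist','w11')
cv2.imwrite('pics/w11b.png',cv2.resize(cv2.convertScaleAbs(im[60:340,150:470,::-1],alpha=1.4),None,fx=2,fy=2,interpolation=cv2.INTER_CUBIC))"; python3 b.py w11|tail -8
```

```text
tcp [42.5  1.1 46.1] F [-0.4 -0.3  9.2]
-35 73 topz [2.  3.2 3.8] y 19.5
-30 50 topz [3.3 4.1 4.6] y 18.9
-25 56 topz [3.4 4.4 5.6] y 19.2
-20 51 topz [4.5 5.1 5.4] y 18.9
-15 57 topz [5.2 6.1 6.9] y 19.1
-10 54 topz [5.7 7.  7.3] y 19.3
-5 55 topz [6.4 7.3 7.7] y 19.3
0 58 topz [7.2 8.  8.2] y 19.2
```

View pics/w11b.png

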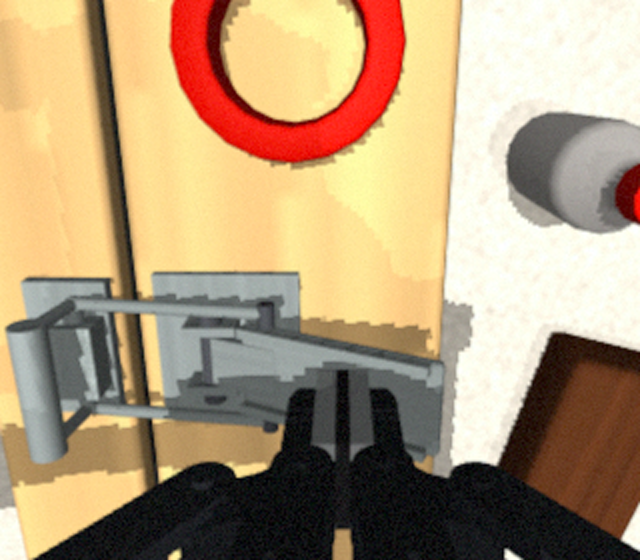

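The gap has narrowed, the fingertips sit mid-handle, and the bar stays hooked. I'll continue down.

Call:
drive_tool([
  [0,0.02,0.06,0],
  [0,0.04,0.12,0],
  [0,0.06,0.18,0],
  [0,0.07,0.24,0],
  [0,0.08,0.3,0],
  [0,0.09,0.36,0],
  [0,0.1,0.42,0],
  [0,0.1,0.48,0],
])

```text
clock: 15.98
position: [0.5979, -0.0247, 0.1837]
ee_rot: [0.003, 0.762, 0.647, 0.002]
contact_force: [1.8, -0.1, 4.5]
width: -0.0002
gripper_force: 2.1
```

```bash
python3 k.py
```

```text
tcp [45.5  1.2 33.7] F [1.8 0.2 4.5]
```

Call:
drive_tool([
  [0,0,0.04,0],
  [0,0,0.08,0],
  [0,0,0.12,0],
  [0,0,0.16,0],
  [0,0,0.2,0],
  [0,0,0.24,0],
  [0,0,0.28,0],
  [0,0,0.3,0],
])

```text
clock: 16.65
position: [0.5946, -0.0241, 0.1741]
ee_rot: [-0.001, 0.762, 0.647, -0.0]
contact_force: [1.6, -0.7, 2.1]
width: 0.0003
gripper_force: 0.9
```

Call:
drive_tool([
  [0,0,0.02,0],
  [0,0,0.04,0],
  [0,0,0.06,0],
  [0,0,0.07,0],
  [0,0,0.08,0],
  [0,0,0.08,0],
  [0,0,0.08,0],
  [0,0,0.08,0],
])

```text
clock: 17.32
position: [0.5946, -0.0241, 0.174]
ee_rot: [-0.0, 0.762, 0.647, -0.0]
contact_force: [-1.2, 0.5, 9.3]
width: -0.0001
gripper_force: 4.7
```

The lever is at the stop at the expected height, with 9 N on it. I'll raise the push to 20 N gently.

Call:
drive_tool([
  [0,0,0.02,0],
  [0,0,0.04,0],
  [0,0,0.06,0],
  [0,0,0.08,0],
  [0,0,0.09,0],
  [0,0,0.09,0],
  [0,0,0.09,0],
  [0,0,0.09,0],
])

```text
clock: 17.98
position: [0.5946, -0.0241, 0.1739]
ee_rot: [0.0, 0.762, 0.647, 0.0]
contact_force: [-4.5, 0.4, 18.5]
width: 0.0001
gripper_force: 9.5
```

Call:
drive_tool([
  [0,0,0.01,0],
  [0,0,0.015,0],
  [0,0,0.015,0],
  [0,0,0.015,0],
  [0,0,0.015,0],
  [0,0,0.015,0],
  [0,0,0.015,0],
  [0,0,0.015,0],
])

```text
clock: 18.65
position: [0.5946, -0.0241, 0.1739]
ee_rot: [0.001, 0.762, 0.647, 0.0]
contact_force: [-4.2, -0.2, 20.5]
width: 0.0
gripper_force: 10.4
```

Call:
drive_tool([
  [0,0,0,0],
  [0,0,0,0],
  [0,0,0,0],
  [0,0,0,0],
  [0,0,0,0],
  [0,0,0,0],
  [0,0,0,0],
  [0,0,0,0],
])

```text
clock: 19.32
position: [0.5947, -0.0241, 0.1739]
ee_rot: [0.001, 0.762, 0.647, 0.0]
contact_force: [-5.0, 0.8, 20.7]
width: 0.0002
gripper_force: 10.4
```

Call:
drive_tool([
  [0,0,-0.1,0],
  [0,0,-0.2,0],
  [0,0,-0.5,0],
  [0,0,-1,0],
  [0,0,-2,0],
  [0,0,-3,0],
  [0,0,-4,0],
  [0,0,-4,0],
])

```text
clock: 19.98
position: [0.5974, -0.0245, 0.2751]
ee_rot: [0.003, 0.762, 0.647, 0.003]
contact_force: [-0.3, 0.4, 1.6]
width: 0.0003
gripper_force: 0.0
```

```bash
python3 k.py; python3 -c "
from h import *
im,_,_=shot('wrist','w12')
cv2.imwrite('pics/w12b.png',cv2.resize(cv2.convertScaleAbs(im[60:340,120:470,::-1],alpha=1.4),None,fx=2,fy=2,interpolation=cv2.INTER_CUBIC))
from g import *
z=np.load('pics/w12.npz'); ci={k:z[k] for k in z}; C=Cf(cloud(ci,z['d'])); x,y,h=[C[...,i] for i in range(3)]
Q=C[(z['d']>0)&(abs(y)<11)&(x>30)&(x<73)&(h>-8)&(h<30)]; print(np.polyfit(Q[:,0],Q[:,2],1),len(Q),'handle slope')
"; python3 b.py w12|tail -8
```

```text
tcp [ 44.9   1.3 125.1] F [-0.4  0.4  1.6]
[-0.00237809  2.23844468] 1220 handle slope
-35 49 topz [ 1.6 22.8 23.1] y 19.3
-30 28 topz [1.3 2.4 2.7] y 18.9
-25 31 topz [1.7 2.8 3.3] y 18.8
-20 29 topz [1.4 2.2 3.1] y 19.0
-15 29 topz [1.3 2.1 2.4] y 18.8
-10 27 topz [1.5 2.2 2.4] y 18.9
-5 30 topz [1.2 2.  2.1] y 19.0
0 30 topz [0.9 1.8 2.4] y 18.7
```

View pics/w12b.png

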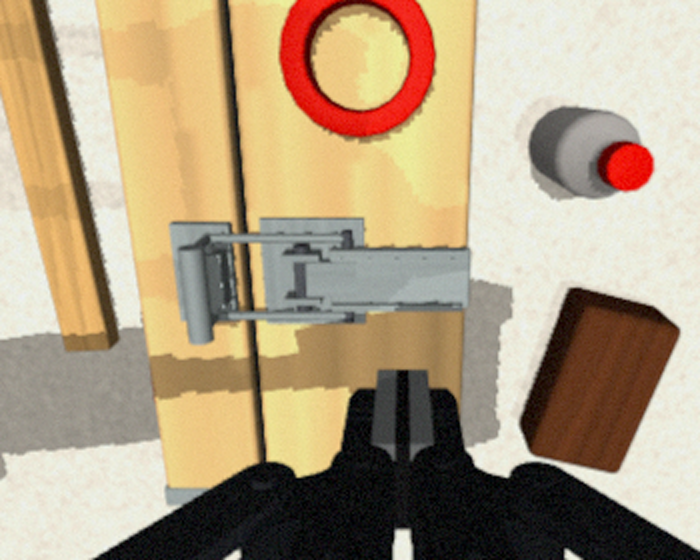

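The lever lies flat (slope about 0), the loop is hooked, the lid gap is nearly closed, and the arm is clear of everything. I'm handing in.

```bash
python3 -c "
from rig import order
print(order.sign_off())"
```

```text
the job is handed in; nothing more can be done
None
```

The latch is hooked and the lever lies flat against its stop, set with a steady push of about 20 N for over half a second; the lid stayed pulled in with the arm clear, and the job was handed in at about 20 s on the clock.

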